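# Hotplate dial up one click, then start

## Robot

A 6-joint arm with a two-finger parallel gripper is mounted at the origin on the work surface. World frame = base frame: x ahead of the robot, y to its left, z up, the work surface at z = 0. Lengths are in m, angles in degrees, forces in N, time in s.
With the tool pointing down it reaches from about 0.375 to 0.9 m from the base axis. Payload 3.1 kg.
Tool frame: the origin (TCP) lies at the very end of the fingers, on their centre line; the grasp point (between the pads) lies grip_point_offset behind it (grip_point_offset is the distance from the TCP to the grasp point, in m); z points along the fingers, y is the line along which they close (so a half turn about z gives the same grasp; the last joint's range is limited). The gripper opens to 87 mm and grips with 3 to 60 N. Pads are 19 mm wide; open, the fingers measure 117 mm over their backs; the gripper's body (75 mm by 190 mm) begins 51 mm behind the grasp point.
Start: joints at [-79.612, 30.224, 82.088, -0, 67.689, -10.227], TCP at [0.22, -0.585, 0.189] pointing down, gripper open.
Joint ranges: [-176.69, 176.69], [-43.24, 126.21], [12.49, 139.97], [-82, 262], [0, 151.66], [-163.58, 163.58]. Speed limits (degrees/s): [159.86, 159.86, 180, 180, 180, 180].

## Interface

Orientations are given as a 3x3 rotation matrix whose columns are the frame's x, y, z axes.
In Python, from rig import * gives the robot as it stands.
- The arm moves only by the tool move_arm, never from a script. Its argument "increments" is a list of rows, each a list of 3 entries, a list of its own where there are three numbers: the shift along the tool's x, y, z in units of 30 mm (1.0 is 30 mm), then the turn, a rotation vector about the tool's x, y, z in units of 120 degrees (1.0 is 120 degrees), then the closure, from 0 (fully open) to 1 (shut). A call has 1 to 20 rows; each row shifts and turns the commanded pose from where the row before left it, along the tool's axes as they then stand; what a row does not reach is not made up. A row lasts 1/12 s, in which the tool goes at most 41.7 mm and 7.16 degrees, less where a joint would pass 70% of its speed; a pose out of reach is approached as far as the arm can. A call with a number of a shift or a turn outside -1 to 1 is refused whole. A call with a gripper value outside its range is refused whole. The fingers move at their own pace and stop on an object; the grip force is fixed at half the most. Time passes only in rows, so rows that do not move let the fingers close. It gives the time, the measured TCP pose, the force, the opening and the grip force at its end, in the units of the state.
- read_state(): the state, without advancing time (a new reading comes with each control period).
- capture(name): name is "side" or "top"; returns a dict with "img" (400x640x3 uint8, red, green, blue), "mtx" (3x3 intrinsics, pixels), "eye" and "rotation" of the camera in the world. Camera axes: x right, y down, z forward; pixel columns grow to the right and rows downward; lengths in m; the calibration is good to about 2 mm. A picture is of the moment at which its call begins. There is no depth.
- hand_in(): hands the job in; it is judged then, once.
Trained networks look in a picture, given as the dict that the camera call returned (one of the last four; its "shot" number tells which), for a name from the list of things; names that differ only in an ending like _2 or _b are one class to them, and where a whole thing is asked for, a point or a joint stands for the part that bears it (a point fixed in the world has none). Each returns a list of dicts, best first, with "confidence" (0 to 1); they miss things now and then, are a little off and sometimes report something else, mostly with a low value. They report only what shows in the picture. A call takes as long as a camera call.
- search_frame(picture, label): "extent" ([left, top, right, bottom] as shares, 0 to 1, of the picture: columns of its width, rows of its height, round what is visible of it).
- pinpoint(picture, label): "xy" ([column, row] as shares, 0 to 1, of the picture: columns of its width, rows of its height: a listed point, or the origin of a listed thing).
The state is a dict: "time_s": time; "joint_positions": joint angles; "qvel": joint speeds; "tau": joint torques, N m; "position": TCP position; "tcp_rot": TCP orientation; "force": force on the tool from outside, world axes, zero at the start; "moment": the same for the moment, N m; "opening": opening from 0.0 (shut) to 1.0 (fully open); "grasp_force": force on a finger pad.
Only numpy, scipy, OpenCV 4.12 (cv2) and the standard library are available. Lean on these libraries where they do the work, as an engineer would, in place of code of your own. Each camera call takes 0.05 s, during which the arm holds its last target. There are 200 camera calls.

## Task

On the portable hotplate, turn the big knurled dial clockwise by exactly one click, from the small dot to the middle dot, by dragging it round with a fingertip (it is too wide to grip); do not let it run on to the large dot. Take the finger off the dial, then push the green start button fully down and let it come back up. Leave the pan and the groceries where they stand, and do not press the start button before the dial is set.

Things in the scene. Friction and masses are not known exactly. Their poses are not given: they have to be found in the camera images.
- hob: Portable hotplate fixed to the worktop, grey with a black glass top; 380 mm deep (x) by 310 mm wide (y), glass 60 mm above the worktop. Origin: centre of its underside. x points from the control side (nearer the robot) to the heating zone, y left, z up; yawed up to 0.35 rad. Dial axis at (-115, +50) mm, button at (-120, -85) mm in this frame.
- dot_mid (a point): The middle one of three white dots on the low black disc (62 mm radius, 4 mm high) under the dial; 54.5 mm from the dial's axis, in the hob's +x direction, 64 mm above the worktop. The small dot lies 0.6 rad counter-clockwise of it (seen from above), the large dot 0.6 rad clockwise.
- dial_top (a point): Centre of the flat top of the dial, on its vertical axis, 83 mm above the worktop. Aluminium disc, 88 mm across its knurled rim, 14 mm thick, red pointer line; too wide to grip. Sprung: it sinks from 4 N on, 1 N more per mm, to a stop at 4 mm (8 N). Pressed with 5 to 7 N, 25 to 35 mm from the axis, it follows a dragged fingertip by friction.
- dial_mark (a point): Tip of the red pointer line on the dial's top face, 38 mm from the axis; turns with the dial.
- dial (a joint): Angle of the dial in rad, growing clockwise seen from above. It rests only in three clicks: 0 (pointer at small dot), 0.6 (middle dot), 1.2 (large dot); stops at -0.2 and 1.4. Starts at, or falls into, 0. A sprung detent (0.045 N m at most) resists the first half of each step and, once let go past half way, pulls the dial into the next click. Wanted: 0.6.
- start_top (a point): Centre of the top of the green start button (28 mm across, in a black collar 44 mm across), 82 mm above the worktop. It is pressed straight down.
- start (a joint): Travel of the start button in m: 0 up, 0.006 fully down (which takes 5 N); it springs back. It counts as pressed from 0.0045.
- pan: Steel cooking pot, 170 mm across and 55 mm high, with two small ear handles, loose on the heating zone. Origin: centre of its underside. Leave alone.
- salsa: Red glass jar with a green lid, 72 mm across, 100 mm high, on the worktop beside the hotplate. Origin: centre of its underside. Leave alone.
- tin: Tin with a blue label, 74 mm across, 110 mm high, on the worktop beside the hotplate. Origin: centre of its underside. Leave alone.
- lemon: Yellow squeeze bottle, 56 mm across, 140 mm high, on the worktop beside the hotplate. Origin: centre of its underside. Leave alone.

How it is judged (in metres and radians):
On the way, in this order (a step that is already met when the one before it is completed fails the run):
1. the dial rests in the middle click with no finger on it (value of joint dial between 0.48 and 0.72 rad and contact force between the fingers and hob below 0.3 N), for 0.2 s.
2. the start button is pressed down (value of joint start above 0.0045 m).
At the end, for the whole second after the job is handed in: The dial rests in the middle click (0.6 rad, within 0.12), the start button is up again (within 1 mm), and the pan, jar, tin and bottle stand within 20 mm of where they were (value of joint dial between 0.48 and 0.72 rad and velocity of joint dial between -0.05 and 0.05 rad/s and value of joint start below 0.001 m and distance of each of pan, salsa, tin, lemon from where it was at the start of the episode below 0.02 m); the robot touches nothing.
It fails at once if the dial runs on more than half way to the large dot (past 0.92 rad) (value of joint dial above 0.92 rad).
It fails at once if the start button is pressed while the dial is not at the middle click (value of joint start above 0.003 m and not (value of joint dial between 0.48 and 0.72 rad)).
It fails at once if the pan or a grocery is moved, lifted or knocked over (more than 20 mm from its place) (distance of any of pan, salsa, tin, lemon from where it was at the start of the episode above 0.02 m).
It also fails if it takes over 42 s, if anything falls off the work surface, if the arm or the gripper's body presses on something with over 40 N, if the wrist force passes 120 N, or if a joint passes its speed limit or range.

## Working session

There is one attempt and no reset: what is moved stays moved. The work goes in short steps, Python scripts to look and compute and a tool call to move; the robot and the scene stay as the last step left them, time stands still between calls to the robot, and variables do not carry over. Pictures are saved under pics/ and viewed, at most 10 in all, crops included, and the job is handed in when it is done.

Besides the shell and the picture viewer there is one more tool, called after "Emit:" as name(argument=value, ...), one argument or row to a line, values as JSON. move_arm: Moves the arm, as the interface text tells. Its arguments: {"type":"object","properties":{"increments":{"type":"array"}},"required":["increments"]}

```bash
mkdir -p pics; cat > h.py <<'E'
from rig import *
import numpy as np, cv2
def ray(p,xy):
    px=np.array([xy[0]*640,xy[1]*400,1.]); d=np.array(p["rotation"])@np.linalg.solve(np.array(p["mtx"]),px); return np.array(p["eye"]),d
def atz(p,xy,z):
    e,d=ray(p,xy); return e+d*(z-e[2])/d[2]
def proj(p,X):
    c=np.array(p["mtx"])@(np.array(p["rotation"]).T@(np.array(X)-np.array(p["eye"]))); return c[:2]/c[2]
Z=dict(dial_top=.083,dot_mid=.064,dial_mark=.083,start_top=.082,hob=0,pan=.06,salsa=0,tin=0,lemon=0)
E
python3 - <<'E'
from h import *
s=read_state(); print({k:np.round(s[k],3).tolist() for k in ("time_s","position","tcp_rot","force","opening")})
for n in ("top","side"):
    p=capture(n); cv2.imwrite(f"pics/{n}0.png",p["img"][...,::-1]); print(n,np.round(p["eye"],3))
    for l,z in Z.items():
        for r in pinpoint(p,l)[:2]: print(l,round(r["confidence"],2),np.round(np.array(r["xy"])*[640,400],1),np.round(atz(p,r["xy"],z),4))
E
```

```text
{'time_s': 0.0, 'position': [0.22, -0.584, 0.188], 'tcp_rot': [[0.936, 0.352, -0.0], [0.352, -0.936, 0.002], [0.0, -0.002, -1.0]], 'force': [-0.056, 0.166, 0.084], 'opening': 0.997}
top [0.494 0.032 0.962]
dial_top 0.25 [370.2 155. ] [ 0.7228 -0.0906  0.083 ]
dot_mid 0.74 [340.7 209.2] [ 0.5936 -0.0151  0.064 ]
dial_mark 0.83 [332.5 219. ] [0.5683 0.0064 0.083 ]
start_top 0.5 [396.2 242.2] [ 0.5087 -0.144   0.082 ]
hob 0.75 [362.1 191.8] [ 0.6454 -0.0767  0.    ]
pan 0.89 [369.1 157.3] [ 0.7229 -0.0908  0.06  ]
pan 0.43 [269.5 210.9] [0.5947 0.161  0.06  ]
salsa 0.79 [448.6 193. ] [ 0.6358 -0.3046  0.    ]
tin 0.74 [268.8 208.9] [0.6068 0.1714 0.    ]
lemon 0.63 [286.6 167.2] [0.7177 0.1223 0.    ]
side [0.258 0.713 0.58 ]
dial_top 0.61 [362.1 191.8] [ 0.5269 -0.0016  0.083 ]
dot_mid 0.82 [340.5 187.3] [ 0.5901 -0.0221  0.064 ]
dot_mid 0.53 [262.4 227. ] [0.6658 0.1913 0.064 ]
dial_mark 0.68 [344. 190.] [0.566  0.0113 0.083 ]
start_top 0.57 [392.7 166.8] [ 0.5049 -0.1452  0.082 ]
start_top 0.47 [262.  225.5] [0.655  0.2058 0.082 ]
hob 0.76 [333.1 191.1] [ 0.6404 -0.0872  0.    ]
pan 0.9 [310.2 163. ] [ 0.7143 -0.0967  0.06  ]
salsa 0.8 [369.  155.5] [ 0.6327 -0.3177  0.    ]
tin 0.62 [300.6 254.7] [0.5911 0.1662 0.    ]
tin 0.5 [392.8 166.9] [ 0.545  -0.2859  0.    ]
lemon 0.8 [261.9 229.7] [0.7117 0.1353 0.    ]
```

View pics/top0.png

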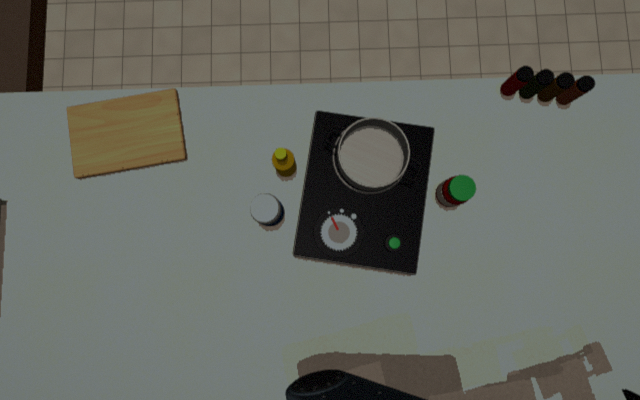

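View pics/side0.png

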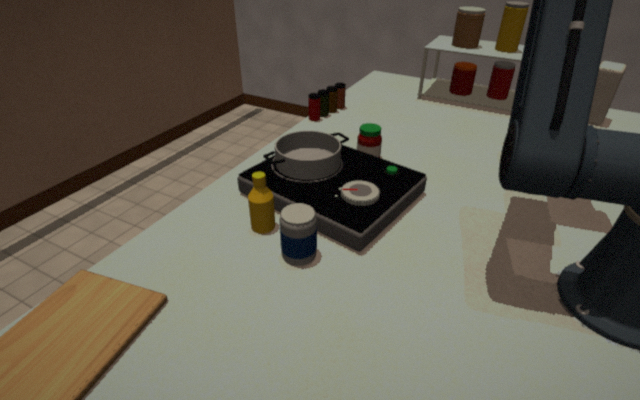

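The top view shows the dial at about (339,232), with the dots at (329,213), (342,211) and (354,216), the pointer at the small dot, and the button at (394,243). The side view agrees. `dial_top` was mistaken for the pan in the top view, so I'll refine by segmentation and a joint fit.

```bash
python3 - <<'E'
from h import *
from scipy.optimize import least_squares
p=capture("top"); q=capture("side"); im=p["img"].astype(int)
g=im.sum(2)
sub=np.zeros(g.shape,bool); sub[200:255,310:370]=1
m=((g>200)&sub).astype(np.uint8)
n,l,st,c=cv2.connectedComponentsWithStats(m)
for i in range(1,n): print("bright",st[i].tolist(),c[i].round(1))
gm=((im[...,1]>im[...,0]+30)&(im[...,1]>im[...,2]+20)).astype(np.uint8); gm[:,:380]=0; gm[:225]=0; gm[260:]=0; gm[:,410:]=0
ys,xs=np.nonzero(gm); print("green",xs.mean(),ys.mean(),len(xs))
a=cv2.resize(p["img"][195:280,285:425],None,fx=5,fy=5,interpolation=cv2.INTER_CUBIC)
b=cv2.resize(q["img"][150:245,320:430],None,fx=5,fy=5,interpolation=cv2.INTER_CUBIC)[:425]
cv2.imwrite("pics/z.png",cv2.resize(np.hstack([a,cv2.resize(b,(550,425))]),(800,272))[...,::-1]); cv2.imwrite("pics/zt.png",a[...,::-1])
E
```

```text
bright [340, 209, 4, 4, 13] [341.4 210.4]
bright [328, 211, 2, 3, 6] [328.5 212. ]
bright [320, 214, 37, 37, 1033] [338.8 231.6]
green 393.88990825688074 242.59633027522935 109
```

View pics/zt.png

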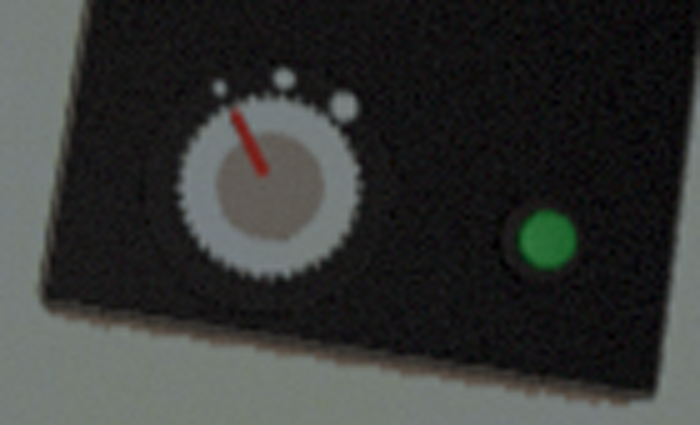

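The crop shows the dial centre at (270,187), the dots at (219,88), (284,78) and (344,106), and the button at (547,239). The pointer is on the small dot.

```bash
python3 - <<'E'
from h import *
from scipy.optimize import least_squares
p=capture("top"); q=capture("side")
def pt(x,y): return np.array([285+x/5-.4,195+y/5-.4])
dot=lambda a:(-115+54.5*np.cos(a),50+54.5*np.sin(a),64)
obs=[(p,(-115,50,82),pt(270,187),1),(p,(-120,-85,82),(393.9,242.6),1),(p,dot(0),(341.4,210.4),1),(p,dot(.6),pt(219,88),1),(p,dot(-.6),pt(344,106),1),
 (q,(-115,50,83),(362.1,191.8),.3),(q,(-120,-85,82),(392.7,166.8),.5),(q,dot(0),(340.5,187.3),.5)]
W=lambda t,L:np.array([t[0]+np.cos(t[2])*L[0]/1e3-np.sin(t[2])*L[1]/1e3,t[1]+np.sin(t[2])*L[0]/1e3+np.cos(t[2])*L[1]/1e3,L[2]/1e3])
f=lambda t:np.concatenate([(proj(c,W(t,L))-u)*w for c,L,u,w in obs])
r=least_squares(f,[.64,-.08,-.13],loss="soft_l1")
print(r.x.round(4)); print(f(r.x).reshape(-1,2).round(2).tolist())
for n,L in (("dial",(-115,50,83)),("btn",(-120,-85,82)),("mid",dot(0))): print(n,W(r.x,L).round(4))
for n,uv in (("dial",pt(270,187)),("btn",(393.9,242.6))): print(n,atz(p,uv/np.array([640,400]),.0825).round(4))
E
```

```text
[ 0.6408 -0.0772 -0.1827]
[[-0.08, -0.04], [0.27, 0.19], [0.12, 0.04], [0.18, 0.12], [-0.06, 0.37], [-0.92, -0.7], [-0.9, 0.41], [-0.53, 0.5]]
dial [ 0.5368 -0.0072  0.083 ]
btn [ 0.5074 -0.139   0.082 ]
mid [ 0.5904 -0.0171  0.064 ]
dial [ 0.5367 -0.0073  0.0825]
btn [ 0.5079 -0.1383  0.0825]
```

Emit:
move_arm(
  increments=[
    [[0.78,-0.71,0],[0,0,0],1],
    [[0.78,-0.71,0],[0,0,0],1],
    [[0.78,-0.71,0],[0,0,0],1],
    [[0.78,-0.71,0],[0,0,0],1],
    [[0.78,-0.71,0],[0,0,0],1],
    [[0.78,-0.71,0],[0,0,0],1],
    [[0.78,-0.71,0],[0,0,0],1],
    [[0.78,-0.71,0],[0,0,0],1],
    [[0.78,-0.71,0],[0,0,0],1],
    [[0.78,-0.71,0],[0,0,0],1],
    [[0.78,-0.71,0],[0,0,0],1],
    [[0.78,-0.71,0],[0,0,0],1],
    [[0.78,-0.71,0],[0,0,0],1],
    [[0.78,-0.71,0],[0,0,0],1],
    [[0.78,-0.71,0],[0,0,0],1],
    [[0.78,-0.71,0],[0,0,0],1],
    [[0.78,-0.71,0],[0,0,0],1],
    [[0.78,-0.71,0],[0,0,0],1],
    [[0.78,-0.71,0],[0,0,0],1],
    [[0.78,-0.71,0],[0,0,0],1],
  ],
)

```text
time_s: 2.87
position: [0.5088, -0.0199, 0.1893]
tcp_rot: [[0.936, 0.352, 0.001], [0.352, -0.936, -0.0], [0.0, 0.0, -1.0]]
force: [0.2, -1.2, 0.7]
opening: 0.006
grasp_force: 0.0
```

Emit:
move_arm(
  increments=[
    [[0,0,0.7],[0,0,0],1],
    [[0,0,0.7],[0,0,0],1],
    [[0,0,0.7],[0,0,0],1],
    [[0,0,0.5],[0,0,0],1],
    [[0,0,0],[0,0,0],1],
    [[0,0,0],[0,0,0],1],
  ],
)

```text
time_s: 3.37
position: [0.5078, -0.0214, 0.1107]
tcp_rot: [[0.936, 0.352, -0.002], [0.352, -0.936, 0.0], [-0.001, -0.001, -1.0]]
force: [-0.4, -0.5, 0.1]
opening: 0.005
grasp_force: 0.0
```

Emit:
move_arm(
  increments=[
    [[0.06,-0.1,0.3],[0,0,0],1],
    [[0,0,0.3],[0,0,0],1],
    [[0,0,0.15],[0,0,0],1],
    [[0,0,0],[0,0,0],1],
    [[0,0,0],[0,0,0],1],
  ],
)

```text
time_s: 3.78
position: [0.5086, -0.018, 0.0884]
tcp_rot: [[0.936, 0.352, -0.0], [0.352, -0.936, 0.0], [-0.0, -0.0, -1.0]]
force: [0.1, -0.6, 0.2]
opening: 0.004
grasp_force: 0.0
```

```bash
python3 - <<'E'
from h import *
q=capture("side"); s=read_state(); print(s["position"],s["force"])
b=cv2.resize(q["img"][110:230,290:450],None,fx=4,fy=4,interpolation=cv2.INTER_CUBIC)
cv2.imwrite("pics/s1.png",b[...,::-1])
E
```

```text
[ 0.50890024 -0.01807936  0.08866001] [-0.25893927 -0.36263236  0.40225755]
```

View pics/s1.png

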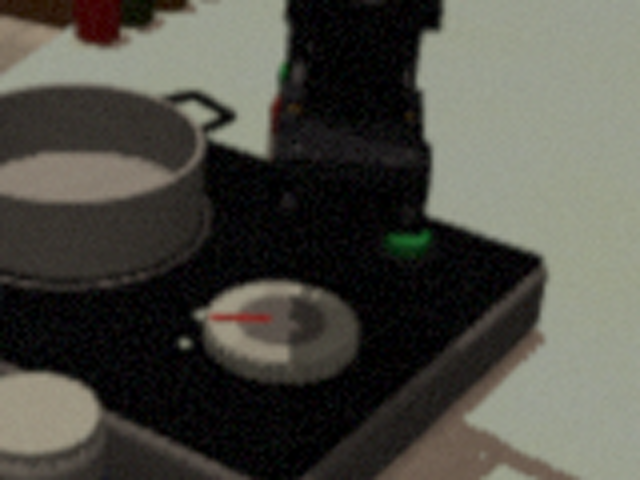

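The gripper body is dark over the black glass, so the finger is hard to see. I'll brighten the crop and overlay the projected TCP.

```bash
python3 - <<'E'
from h import *
q=capture("side"); s=read_state(); u=proj(q,s["position"]); print((u-[290,110])*4)
b=cv2.resize(q["img"][110:230,290:450],None,fx=4,fy=4,interpolation=cv2.INTER_CUBIC).astype(float)
b=(255*(b/255)**.4).astype(np.uint8); cv2.circle(b,tuple(int(v) for v in (u-[290,110])*4+2),4,(255,0,255),1)
cv2.imwrite("pics/s2.png",b[...,::-1])
E
```

```text
[329.6968023  312.85684629]
```

View pics/s2.png

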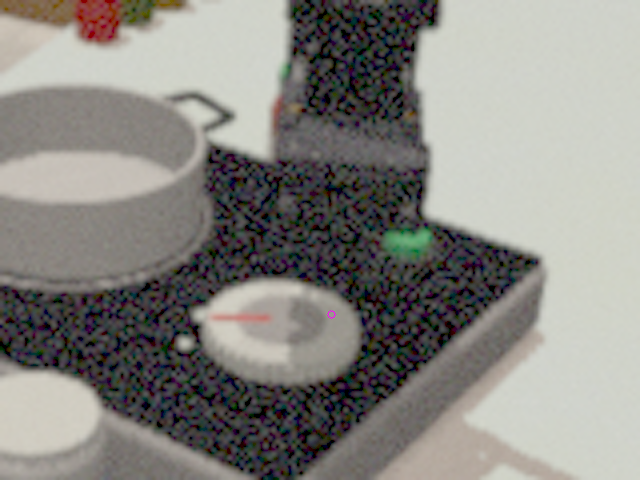

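The dial is unobstructed where the TCP projects at (330,313), and the gripper shows further back near (350,150). I'll look at both full views before pressing.

```bash
python3 - <<'E'
from h import *
s=read_state(); print(np.round(s["joint_positions"],2),s["position"])
o=[]
for n in ("top","side"):
    p=capture(n); u=proj(p,s["position"]); print(n,u)
    b=(255*(p["img"]/255.)**.5).astype(np.uint8).copy(); cv2.circle(b,tuple(int(v) for v in u),4,(255,0,255),1); o.append(b[60:360,200:600])
cv2.imwrite("pics/f.png",np.hstack(o)[...,::-1])
E
```

```text
[-14.63  30.17 104.01  -0.    45.78  54.76] [ 0.50902454 -0.01813952  0.08881261]
top [343.65374746 243.41615606]
side [372.42420057 188.21421157]
```

View pics/f.png

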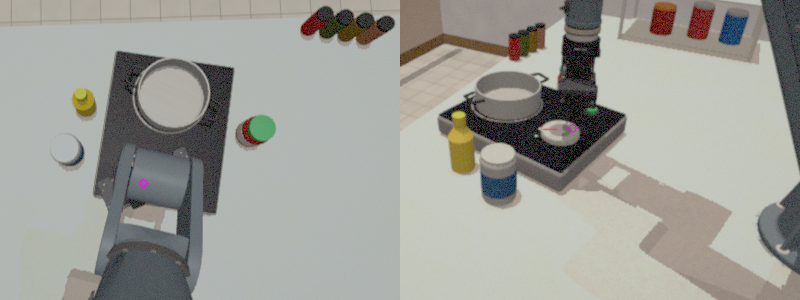

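```bash
python3 - <<'E'
from h import *
s=read_state(); P=np.array(s["position"])
I=[capture("side") for _ in range(12)]; q=I[0]
m=np.mean([i["img"].astype(float) for i in I],0)[120:220,310:430]
b=np.clip(m*4,0,255); b=cv2.resize(b,None,fx=6,fy=6,interpolation=cv2.INTER_CUBIC).clip(0,255).astype(np.uint8)
for dz in (0,.03,.06,.09):
    u=(proj(q,P+[0,0,dz])-[310,120])*6+3; print(dz,u); cv2.circle(b,tuple(int(v) for v in u),4,(255,0,255),1)
cv2.imwrite("pics/g.png",b[...,::-1]); print(read_state()["time_s"])
E
```

```text
0 [377.39191937 411.97296018]
0.03 [383.80134928 343.84872509]
0.06 [390.45458987 273.13308689]
0.09 [397.36582249 199.67531572]
4.5833
```

View pics/g.png

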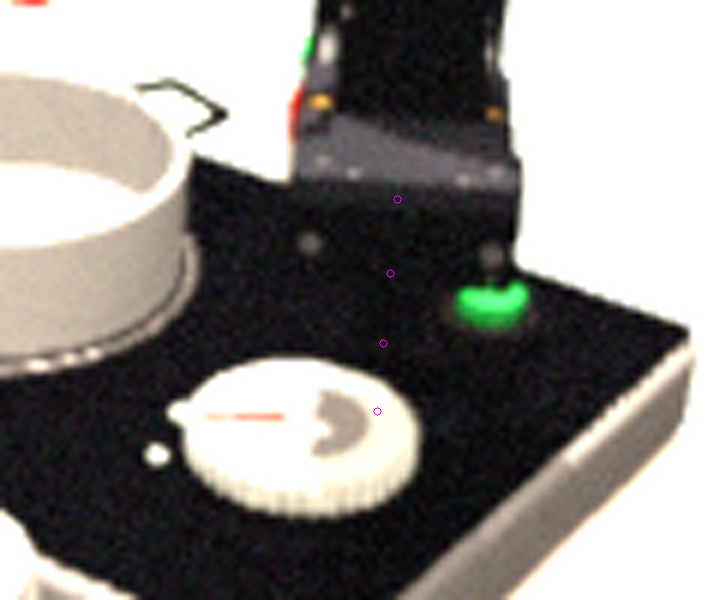

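The averaged view shows the knuckles at (310,243) and (490,255) but no finger over the dial, so the shut tip may sit higher than the reported TCP. I'll feel for contact in small steps instead.

Emit:
move_arm(
  increments=[
    [[0,0,0.1],[0,0,0],1],
    [[0,0,0.05],[0,0,0],1],
    [[0,0,0.0],[0,0,0],1],
    [[0,0,0],[0,0,0],1],
  ],
)

```text
time_s: 4.92
position: [0.5085, -0.018, 0.0838]
tcp_rot: [[0.936, 0.352, -0.001], [0.352, -0.936, 0.0], [-0.001, -0.0, -1.0]]
force: [0.4, 0.2, -0.7]
opening: 0.003
grasp_force: 0.0
```

Emit:
move_arm(
  increments=[
    [[0,0,0.05],[0,0,0],1],
    [[0,0,0],[0,0,0],1],
    [[0,0,0],[0,0,0],1],
  ],
)

```text
time_s: 5.17
position: [0.5087, -0.018, 0.0825]
tcp_rot: [[0.936, 0.352, -0.0], [0.352, -0.936, 0.0], [-0.0, -0.0, -1.0]]
force: [-0.6, 0.7, 0.4]
opening: 0.005
grasp_force: 0.0
```

```bash
python3 - <<'E'
import rig; print([n for n in dir(rig) if n[0]!='_']); print(getattr(rig,'grip_point_offset',None))
from h import *
for _ in range(3): s=read_state(); print(s["position"],s["force"],s["opening"],s["grasp_force"])
E
```

```text
['PlanningError', 'capture', 'grip_point_offset', 'hand_in', 'pinpoint', 'read_state', 'search_frame']
0.0187
[ 0.50870584 -0.01799332  0.08248296] [-0.57764356  0.70833938  0.37865843] 0.0051586774450403695 0.0
[ 0.50870584 -0.01799332  0.08248296] [-0.57764356  0.70833938  0.37865843] 0.0051586774450403695 0.0
[ 0.50870584 -0.01799332  0.08248296] [-0.57764356  0.70833938  0.37865843] 0.0051586774450403695 0.0
```

Emit:
move_arm(
  increments=[
    [[0,0,0.05],[0,0,0],1],
    [[0,0,0],[0,0,0],1],
    [[0,0,0],[0,0,0],1],
  ],
)

```text
time_s: 5.42
position: [0.5087, -0.018, 0.081]
tcp_rot: [[0.936, 0.352, -0.0], [0.352, -0.936, 0.0], [-0.0, -0.0, -1.0]]
force: [-0.2, 0.3, 0.3]
opening: 0.008
grasp_force: 0.0
```

Emit:
move_arm(
  increments=[
    [[0,0,0.05],[0,0,0],1],
    [[0,0,0],[0,0,0],1],
    [[0,0,0],[0,0,0],1],
  ],
)

```text
time_s: 5.67
position: [0.5087, -0.018, 0.0795]
tcp_rot: [[0.936, 0.352, -0.0], [0.352, -0.936, 0.0], [-0.0, -0.0, -1.0]]
force: [1.3, 0.3, 0.7]
opening: 0.006
grasp_force: 0.0
```

```bash
python3 - <<'E'
from h import *
s=read_state(); P=np.array(s["position"])
I=[capture("side") for _ in range(20)]; q=I[0]
m=np.mean([i["img"].astype(float) for i in I],0)[130:205,320:425]
b=np.clip((m-4)*9,0,255); b=cv2.resize(b,None,fx=7,fy=7,interpolation=cv2.INTER_CUBIC).clip(0,255).astype(np.uint8)
for dz in (0,.02,.04,.06):
    u=(proj(q,P+[0,0,dz])-[320,130])*7+3; print(dz,u); cv2.circle(b,tuple(int(v) for v in u),3,(255,0,255),1)
cv2.imwrite("pics/k.png",b[...,::-1]); print(read_state()["time_s"], m.min(), np.percentile(m,20))
E
```

```text
0 [368.5918821  435.16322111]
0.02 [373.50410317 383.10355776]
0.04 [378.5386494  329.74749374]
0.06 [383.70014765 275.04599364]
6.6667 0.95 5.35
```

View pics/k.png

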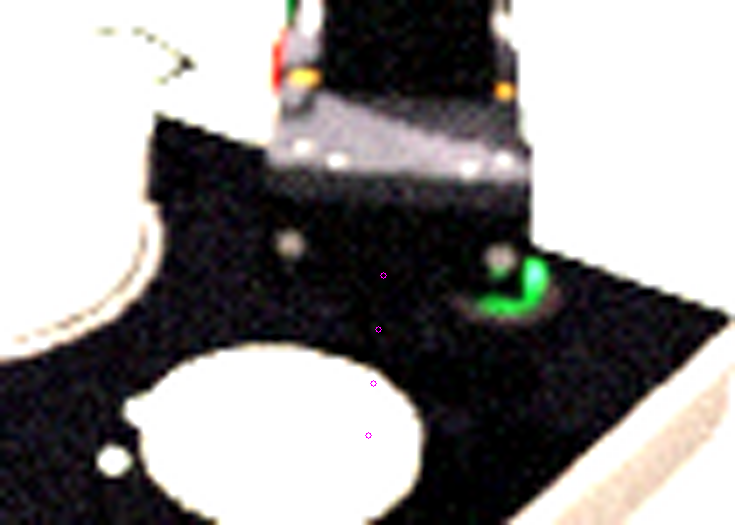

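```bash
python3 - <<'E'
from h import *
s=read_state(); P=np.array(s["position"]); R=np.array(s["tcp_rot"])
p=capture("top"); q=capture("side")
for z in (0,.07,.12,.2,.3): print(z,"top",proj(p,P+[0,0,z]).round(1),"side-k",((proj(q,P+[0,0,z])-[320,130])*7).round())
for z in (.0697,.1):
  for x in (-.0375,.0375):
    for y in (-.095,.095): 
      X=P+R@[x,y,-z]; print(z,x,y,"top",proj(p,X).round(1),"k",((proj(q,X)-[320,130])*7).round())
print("base",proj(p,[0,0,0]),proj(q,[0,0,0]))
for l in ("dial_top","start_top"):
    for r in search_frame(q,l)[:2]: print(l,r)
a=np.mean([capture("top")["img"].astype(float) for _ in range(10)],0)[180:280,280:420]
cv2.imwrite("pics/t2.png",cv2.resize(np.clip(a*3,0,255),None,fx=5.7,fy=5.7,interpolation=cv2.INTER_CUBIC).clip(0,255).astype(np.uint8)[...,::-1])
E
```

```text
0 top [343.4 243.6] side-k [365. 432.]
0.07 top [345.2 243. ] side-k [383. 244.]
0.12 top [346.7 242.5] side-k [397.  99.]
0.2 top [349.5 241.6] side-k [ 420. -154.]
0.3 top [354.1 240.1] side-k [ 454. -512.]
0.0697 -0.0375 -0.095 top [311.6 275.3] k [511. 419.]
0.0697 -0.0375 0.095 top [391.5 242.5] k [499. 115.]
0.0697 0.0375 -0.095 top [298.9 243.5] k [245. 399.]
0.0697 0.0375 0.095 top [378.1 211.2] k [277. 100.]
0.1 -0.0375 -0.095 top [311.2 276.3] k [522. 327.]
0.1 -0.0375 0.095 top [394.2 242.2] k [509.  33.]
0.1 0.0375 -0.095 top [298.  243.2] k [251. 307.]
0.1 0.0375 0.095 top [380.3 209.7] k [283.  19.]
base [341.21374115 451.25339836] [617.21729024 302.90324766]
dial_top {'extent': [0.5363, 0.4498, 0.5905, 0.5122], 'confidence': 0.66}
```

View pics/t2.png

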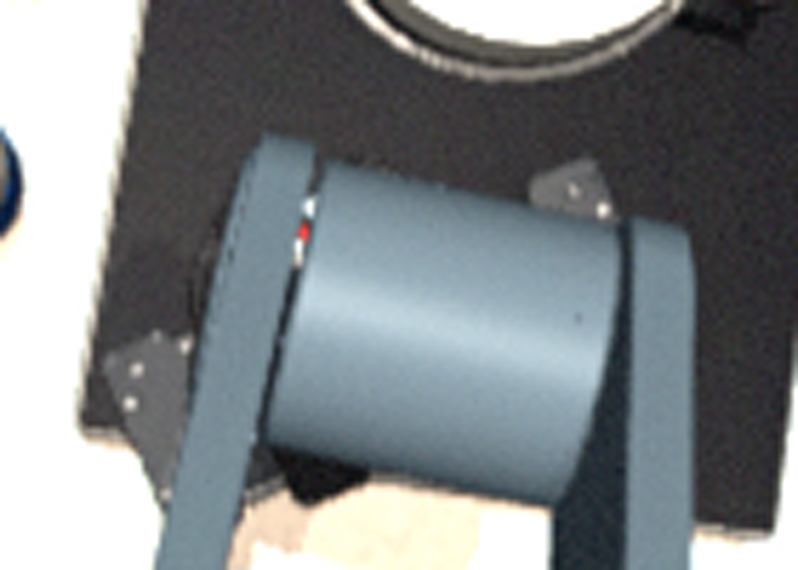

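The top view confirms the tool's x and y: the body ends are at (103,355) and (590,158), as predicted. In the side view the finger doesn't hide the dial rim, so the real tip must be at least 25 mm above the reported TCP. I'll go down with the force checked along the way.

Emit:
move_arm(
  increments=[
    [[0,0,0.1],[0,0,0],1],
    [[0,0,0.1],[0,0,0],1],
    [[0,0,0],[0,0,0],1],
    [[0,0,0],[0,0,0],1],
  ],
)

```text
time_s: 7.7
position: [0.5085, -0.0179, 0.0732]
tcp_rot: [[0.936, 0.352, -0.001], [0.352, -0.936, 0.0], [-0.001, -0.0, -1.0]]
force: [0.4, 0.0, -0.1]
opening: 0.003
grasp_force: 0.0
```

```bash
cat > chk.py <<'E'
from h import *
# lowest dark row over the dial rim near tool axis: profile of columns around the projected TCP
s=read_state(); P=np.array(s["position"]); print(P.round(4),np.round(s["force"],1),s["time_s"])
I=[capture("side") for _ in range(3)]; m=np.mean([i["img"].astype(float).sum(2) for i in I],0)
for c in range(352,388,4): print(c,m[168:206:2,c].astype(int))
E
python3 chk.py
```

```text
[ 0.5085 -0.0179  0.0732] [ 0.4  0.  -0.1] 7.7
352 [ 15  26  13  18  16  10 124 422 397 276 248 245 247 333 393 377 249 172
 113]
356 [ 10  17  11  14  19   8 250 400 293 241 230 234 243 249 362 395 299 170
 141]
360 [ 62   6  20  19  23  12 235 387 272 238 238 247 242 235 326 372 300 172
 151]
364 [  4  11  15  30   4  19  99 305 199 128 118 149 150 125 177 210 189 167
 162]
368 [  1  13  14   4  17  30  13 155 202 151 128 129 125 148 197 209 197 167
 140]
372 [ 14  12   8   1  23   5  17  34 208 209 200 192 197 204 206 195 168 162
  64]
376 [  6  13  12  20  13   6  13  15  22 127 199 193 202 205 181 173 131  29
  14]
380 [19 17 10 14  2 24  6 13 12 23  9 40 49 15  8  4  6 15  7]
384 [19 17 25 18 20 17 13 28 17  4 33 16 19 13 10 10  3 13  8]
```

Emit:
move_arm(
  increments=[
    [[0,0,0.1],[0,0,0],1],
    [[0,0,0.1],[0,0,0],1],
    [[0,0,0],[0,0,0],1],
    [[0,0,0],[0,0,0],1],
  ],
)

```text
time_s: 8.18
position: [0.5085, -0.0179, 0.0672]
tcp_rot: [[0.936, 0.352, -0.001], [0.352, -0.936, 0.0], [-0.001, -0.0, -1.0]]
force: [-0.3, 0.4, 0.2]
opening: 0.006
grasp_force: 0.0
```

```bash
python3 chk.py | sed -n 1,8p
```

```text
[ 0.5085 -0.0179  0.0672] [-0.3  0.4  0.2] 8.1833
352 [  7  21   8  14  20  17 129 425 402 284 245 242 249 334 397 375 241 181
 111]
356 [ 27  20  15   1  23  17 249 413 293 244 230 230 243 241 362 394 301 172
 142]
360 [ 57  59  40  11  16  26 236 383 277 244 240 242 239 223 306 298 297 177
 152]
364 [ 15  12  25  12  17  18  91 302 200 122 127 129 144 122 179 209 181 166
```

Emit:
move_arm(
  increments=[
    [[0,0,0.1],[0,0,0],1],
    [[0,0,0.1],[0,0,0],1],
    [[0,0,0],[0,0,0],1],
    [[0,0,0],[0,0,0],1],
  ],
)

```text
time_s: 8.67
position: [0.5085, -0.0179, 0.0613]
tcp_rot: [[0.936, 0.352, -0.001], [0.352, -0.936, 0.0], [-0.001, -0.0, -1.0]]
force: [0.6, 0.2, -0.1]
opening: 0.01
grasp_force: 0.0
```

```bash
python3 chk.py | sed -n 1,14p
```

```text
[ 0.5085 -0.0179  0.0613] [ 0.6  0.2 -0.1] 8.6667
352 [  9  18  12  40  17  10 129 427 396 285 245 246 247 332 390 369 242 180
 121]
356 [ 18  31  17   0  26  27 260 412 294 242 229 238 246 249 358 391 298 162
 141]
360 [ 28  20  68  48  21  28 241 380 276 231 234 241 234 175 306 297 290 177
 148]
364 [  9  12  18   9   8  10  90 306 192 125 125 128 146 125 179 202 191 165
 170]
368 [ 11  16  27   9  15  10  31 183 138  76 103 127 129 144 206 207 194 175
 143]
372 [  7   6  22  11  21  11   8  12   9  13 150 183 200 203 204 195 164 164
  60]
376 [  7   8  11  18  20  24   9  21  14  31 113 196 198 204 178 167 125  17
```

The fingertip now shows over the rim, with dark pixels down to row 187 at column 372. That puts the real tip near z 0.09, so I'll move in fine steps.

Emit:
move_arm(
  increments=[
    [[0,0,0.1],[0,0,0],1],
    [[0,0,0],[0,0,0],1],
    [[0,0,0],[0,0,0],1],
  ],
)

```text
time_s: 9.07
position: [0.5086, -0.018, 0.0584]
tcp_rot: [[0.936, 0.352, -0.0], [0.352, -0.936, 0.0], [-0.0, -0.0, -1.0]]
force: [0.5, 0.1, -1.1]
opening: 0.004
grasp_force: 0.0
```

Emit:
move_arm(
  increments=[
    [[0,0,0.05],[0,0,0],1],
    [[0,0,0],[0,0,0],1],
    [[0,0,0],[0,0,0],1],
  ],
)

```text
time_s: 9.32
position: [0.5087, -0.018, 0.057]
tcp_rot: [[0.936, 0.352, -0.0], [0.352, -0.936, 0.0], [-0.0, -0.0, -1.0]]
force: [-0.2, 0.4, -0.3]
opening: 0.006
grasp_force: 0.0
```

```bash
python3 chk.py | sed -n 1,18p
```

```text
[ 0.5087 -0.018   0.057 ] [-0.2  0.4 -0.3] 9.3167
352 [ 13  14  20  30  10   8 126 426 397 286 247 249 243 331 390 373 244 171
 116]
356 [ 22  11  28  14   3  11 259 423 296 241 233 231 247 243 358 395 299 168
 144]
360 [ 17   9  12  71  54  14 236 383 257 227 212 237 209 171 239 294 289 174
 156]
364 [  8  19   7   1  13  20  84 246 190 127 123 120 125 123 179 215 191 171
 170]
368 [ 15  24   7  18  17  14  28 197 135  79  65 114 125 145 200 206 191 170
 136]
372 [ 22  23   8  22   7  11   6   9  22   5  14 139 199 202 203 193 172 157
  68]
376 [ 20  22  26   5  15   9   7  31   7   3  20 148 202 208 183 173 128  33
  18]
380 [23 35 16 15 19  4 21  6 14  3 15 38 59 19 17 10  5  3 19]
384 [27 16 11  5  1  7 12  7 11 10 20 27  3 15 20 26  9 26  6]
```

Emit:
move_arm(
  increments=[
    [[0.07,0,0.05],[0,0,0],1],
    [[0,0,0.05],[0,0,0],1],
    [[0,0,0],[0,0,0],1],
    [[0,0,0],[0,0,0],1],
  ],
)

```text
time_s: 9.8
position: [0.5106, -0.0172, 0.0539]
tcp_rot: [[0.936, 0.352, -0.0], [0.352, -0.936, 0.0], [-0.0, -0.0, -1.0]]
force: [-1.0, -0.2, 0.5]
opening: 0.003
grasp_force: 0.0
```

```bash
python3 chk.py | sed -n 1,18p
```

```text
[ 0.5106 -0.0172  0.0539] [-1.  -0.2  0.5] 9.8
352 [ 15  33  14  24  16  18 135 428 400 280 245 231 246 337 396 372 238 178
 109]
356 [ 11   9   9  21   4  11  77 352 292 245 226 231 238 247 359 391 306 167
 150]
360 [ 25  26   9  41  80  26  52 296 217 171 152 212 186 135 180 210 227 171
 145]
364 [ 26  26  12  15  12  13  16 180 180 120 121 130 125 126 179 207 192 168
 176]
368 [ 22  10  19  13  16  16  12  21  20  24  24  57 125 146 201 205 186 170
 150]
372 [ 25  20  14  19  10   1   1  12  19   3   8  61 196 203 208 188 167 157
  62]
376 [ 34  23   5  21   0  27  20  22  16  16  46  64 189 209 180 174 130  19
  15]
380 [34 35 15 10  8 19  8  6  0 15 13 31 44 34 23 23  3  3 21]
384 [24 18 20 23 11  8  8 15 11 15 20 12 15 10  9  5  5 12  8]
```

Emit:
move_arm(
  increments=[
    [[0,0,0.05],[0,0,0],1],
    [[0,0,0.05],[0,0,0],1],
    [[0,0,0],[0,0,0],1],
    [[0,0,0],[0,0,0],1],
  ],
)

```text
time_s: 10.28
position: [0.5106, -0.0172, 0.0509]
tcp_rot: [[0.936, 0.352, -0.0], [0.352, -0.936, 0.0], [-0.0, -0.0, -1.0]]
force: [0.4, 0.4, 0.0]
opening: 0.005
grasp_force: 0.0
```

```bash
python3 chk.py | sed -n 1,18p; python3 -c "
from h import *
q=capture('side');s=read_state();P=np.array(s['position']);P[2]=.083;R=np.array(s['tcp_rot'])
for x in(-.0095,.0095):
  for y in(-.015,.015):print(x,y,proj(q,P+R@[x,y,0]).round(1))"
```

```text
[ 0.5106 -0.0172  0.0509] [0.4 0.4 0. ] 10.2833
352 [ 12  10  14   9  15  12 135 422 400 284 240 235 237 336 390 373 245 177
 112]
356 [ 38  24  26   1  14  13  33 178 277 244 226 237 245 241 361 395 299 167
 145]
360 [ 21  23  14  13  61  48  52  75 181 168 143 207 171 124 177 215 233 171
 153]
364 [ 35  23  16   7   6  16   9  48 150 124 115 124 120 125 177 203 190 174
 172]
368 [ 33  17  18  14  23  21  17   8  24  19   0  29  93 145 206 211 199 175
 148]
372 [ 34  35   1   9  12   6  10  19  24   9   1  10 148 196 206 195 166 160
  73]
376 [ 37  17  21  17  12  10   5  11   7  38  54  59 139 203 176 166 131  48
   3]
380 [61 25 27  8  8 17 18 18 22  7 24 32 33 40 11 14  9 18  5]
384 [85 33 16 14  7 17 11  9 20  8 13 15 15 10 14 14  8  9  6]
-0.0095 -0.015 [375.5 194.3]
-0.0095 0.015 [375.7 187.1]
0.0095 -0.015 [367.  193.6]
0.0095 0.015 [367.4 186.5]
```

Emit:
move_arm(
  increments=[
    [[0,0,0.05],[0,0,0],1],
    [[0,0,0.05],[0,0,0],1],
    [[0,0,0],[0,0,0],1],
    [[0,0,0],[0,0,0],1],
  ],
)

```text
time_s: 10.82
position: [0.5109, -0.0174, 0.0484]
tcp_rot: [[0.936, 0.352, 0.0], [0.352, -0.936, -0.0], [0.0, 0.0, -1.0]]
force: [-1.0, 1.0, 5.3]
opening: 0.003
grasp_force: 2.7
```

Emit:
move_arm(
  increments=[
    [[0,0,0.05],[0,0,0],1],
    [[0,0,0],[0,0,0],1],
    [[0,0,0],[0,0,0],1],
  ],
)

```text
time_s: 11.07
position: [0.5109, -0.0174, 0.0471]
tcp_rot: [[0.936, 0.352, 0.001], [0.352, -0.936, -0.0], [0.0, 0.0, -1.0]]
force: [-1.8, -0.3, 6.2]
opening: 0.004
grasp_force: 3.3
```

Emit:
move_arm(
  increments=[
    [[0.002,-0.058,0],[0,0,0.03],1],
    [[0.002,-0.058,0],[0,0,0.03],1],
    [[0.002,-0.058,0],[0,0,0.03],1],
    [[0.002,-0.058,0],[0,0,0.03],1],
    [[0.002,-0.058,0],[0,0,0.03],1],
    [[0.002,-0.058,0],[0,0,0.03],1],
    [[0.002,-0.058,0],[0,0,0.03],1],
    [[0.002,-0.058,0],[0,0,0.03],1],
    [[0,0,0],[0,0,0],1],
    [[0,0,0],[0,0,0],1],
  ],
)

```text
time_s: 11.9
position: [0.5096, -0.0034, 0.0472]
tcp_rot: [[0.99, -0.142, 0.001], [-0.142, -0.99, -0.0], [0.001, -0.0, -1.0]]
force: [-0.3, 1.5, 7.0]
opening: 0.013
grasp_force: 3.3
```

```bash
cat > ang.py <<'E'
from h import *
D=np.array([.5366,-.0072]); s=read_state(); print(s["time_s"],np.round(s["position"],4),np.round(s["force"],1))
q=capture("side"); im=q["img"].astype(int)
for r in pinpoint(q,"dial_mark")[:2]:
    X=atz(q,r["xy"],.083)[:2]-D; print(r["confidence"],np.round(X,4),"angle",.6-.1827-np.arctan2(X[1],X[0]))
m=(im[...,0]>im[...,1]*1.5+15); ys,xs=np.nonzero(m[176:206,335:390])
W=np.array([atz(q,((x+335+.5)/640,(y+176+.5)/400),.082)[:2]-D for x,y in zip(xs,ys)])
if len(W):
    f=W.mean(0); print("red",len(W),f.round(4),"angle",.6-.1827-np.arctan2(f[1],f[0]))
E
python3 ang.py
```

```text
11.9 [ 0.5096 -0.0034  0.0472] [-0.3  1.5  7. ]
0.6 [ 0.1549 -0.0382] angle 0.6591337051017682
red 23 [ 0.0192 -0.0011] angle 0.4738207867589564
```

The red pointer reads about 0.47 rad, past half way, so I'll lift straight off.

Emit:
move_arm(
  increments=[
    [[0,0,-0.3],[0,0,0],1],
    [[0,0,-0.5],[0,0,0],1],
    [[0,0,-0.5],[0,0,0],1],
    [[0,0,0],[0,0,0],1],
    [[0,0,0],[0,0,0],1],
    [[0,0,0],[0,0,0],1],
  ],
)

```text
time_s: 12.5
position: [0.5088, -0.0035, 0.0852]
tcp_rot: [[0.99, -0.142, -0.001], [-0.142, -0.99, 0.0], [-0.001, -0.0, -1.0]]
force: [0.4, 0.8, -0.6]
opening: 0.008
grasp_force: 0.0
```

```bash
python3 ang.py
```

```text
12.5 [ 0.5088 -0.0035  0.0852] [ 0.4  0.8 -0.6]
0.89 [ 0.0381 -0.0055] angle 0.5610933919629411
red 22 [ 0.0203 -0.0056] angle 0.6854895045005653
```

The dial is in the middle click (0.56 from the network, 0.69 from the red pixels). Next is the button.

Emit:
move_arm(
  increments=[
    [[0.1,0.745,0],[0,0,0],1],
    [[0.1,0.745,0],[0,0,0],1],
    [[0.1,0.745,0],[0,0,0],1],
    [[0.1,0.745,0],[0,0,0],1],
    [[0.1,0.745,0],[0,0,0],1],
    [[0.1,0.745,0],[0,0,0],1],
    [[0,0,0],[0,0,0],1],
    [[0,0,0],[0,0,0],1],
  ],
)

```text
time_s: 13.27
position: [0.5075, -0.1396, 0.0847]
tcp_rot: [[0.989, -0.145, -0.001], [-0.145, -0.989, 0.001], [-0.001, -0.001, -1.0]]
force: [-0.4, -0.1, -0.2]
opening: 0.007
grasp_force: 0.0
```

Emit:
move_arm(
  increments=[
    [[0,0,0.3],[0,0,0],1],
    [[0,0,0.3],[0,0,0],1],
    [[0,0,0.3],[0,0,0],1],
    [[0,0,0],[0,0,0],1],
    [[0,0,0],[0,0,0],1],
  ],
)

```text
time_s: 13.68
position: [0.5071, -0.1377, 0.0574]
tcp_rot: [[0.99, -0.141, -0.003], [-0.141, -0.99, 0.001], [-0.003, -0.001, -1.0]]
force: [0.4, -0.1, 0.7]
opening: 0.003
grasp_force: 0.0
```

Emit:
move_arm(
  increments=[
    [[0,0,0.1],[0,0,0],1],
    [[0,0,0.1],[0,0,0],1],
    [[0,0,0.1],[0,0,0],1],
    [[0,0,0.05],[0,0,0],1],
    [[0,0,0],[0,0,0],1],
    [[0,0,0],[0,0,0],1],
  ],
)

```text
time_s: 14.18
position: [0.5082, -0.1388, 0.0482]
tcp_rot: [[0.99, -0.143, 0.0], [-0.143, -0.99, 0.0], [0.0, -0.0, -1.0]]
force: [-0.1, 0.7, 2.0]
opening: 0.007
grasp_force: 0.9
```

Emit:
move_arm(
  increments=[
    [[0,0,0.05],[0,0,0],1],
    [[0,0,0.05],[0,0,0],1],
    [[0,0,0],[0,0,0],1],
    [[0,0,0],[0,0,0],1],
  ],
)

```text
time_s: 14.52
position: [0.5082, -0.1389, 0.0452]
tcp_rot: [[0.99, -0.142, 0.0], [-0.142, -0.99, -0.0], [0.0, -0.0, -1.0]]
force: [-0.4, 1.0, 4.2]
opening: 0.007
grasp_force: 1.7
```

Emit:
move_arm(
  increments=[
    [[0,0,0.05],[0,0,0],1],
    [[0,0,0.05],[0,0,0],1],
    [[0,0,0],[0,0,0],1],
    [[0,0,0],[0,0,0],1],
  ],
)

```text
time_s: 14.85
position: [0.5082, -0.1389, 0.0428]
tcp_rot: [[0.99, -0.142, 0.001], [-0.142, -0.99, -0.0], [0.001, 0.0, -1.0]]
force: [-0.8, 1.9, 10.1]
opening: 0.005
grasp_force: 4.8
```

The force of 10 N is well above 5 N, so the button is at its stop. Now I'll retreat.

Emit:
move_arm(
  increments=[
    [[0,0,-0.5],[0,0,0],1],
    [[0,0,-0.9],[0,0,0],1],
    [[0,0,-0.9],[0,0,0],1],
    [[0,0,-0.9],[0,0,0],1],
    [[0,0,-0.9],[0,0,0],1],
    [[0,0,0],[0,0,0],1],
    [[0,0,0],[0,0,0],1],
    [[0,0,0],[0,0,0],1],
    [[0,0,0],[0,0,0],1],
  ],
)

```text
time_s: 15.6
position: [0.5067, -0.1384, 0.1634]
tcp_rot: [[0.99, -0.142, -0.003], [-0.142, -0.99, 0.002], [-0.003, -0.001, -1.0]]
force: [-0.1, -0.3, 0.2]
opening: 0.005
grasp_force: 0.0
```

```bash
python3 ang.py; python3 - <<'E'
from h import *
q=capture("side")
for l in ("pan","salsa","tin","lemon"):
    for r in pinpoint(q,l)[:1]: print(l,round(r["confidence"],2),atz(q,r["xy"],Z[l]).round(3))
E
```

```text
15.6 [ 0.5067 -0.1384  0.1634] [-0.1 -0.3  0.2]
0.64 [ 0.0398 -0.0016] angle 0.4569094901801124
red 22 [ 0.0203 -0.0056] angle 0.6854895045005653
pan 0.71 [ 0.721 -0.089  0.06 ]
salsa 0.95 [ 0.627 -0.299  0.   ]
tin 0.95 [0.585 0.178 0.   ]
lemon 0.81 [0.714 0.131 0.   ]
```

The dial is unchanged (same red pixels as before), the pan and groceries are in place, and the arm is clear.

```bash
python3 -c "
from rig import *
print(hand_in())"
```

```text
the job is handed in; nothing more can be done
None
```

I handed the job in at about 16 s of the 42 s allowed: the dial was turned one click to the middle dot and left free, the start button was then pushed to its stop and released, and the pan and groceries stayed put; the hand-in returned no verdict.

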